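Stir a glaze sample and hold the probe in it

TASK

Pick up the sample jar with the guide collar on its lid and, holding it, press it down on the bench mixer's sprung pad until the pad is fully down, for about a second; then stand the jar upright in the middle of the round cork mat and let it go. Next take the probe by its head out of its stand and lower its rod through the jar's guide hole, never touching the jar with the probe, until the ring mark on the rod is level with the top of the collar. Finish still holding the probe there, upright, still and centred in the hole; keep the jar upright throughout and leave the other things where they are.

Things in the scene. Friction and masses are not known exactly. Their poses are not given: they have to be found in the camera images.
- jar: The sample jar: loose white round plastic jar, body 64 wide, lid 68 wide with its top 83 above the underside, and on the lid a thick upright guide collar (outside 36 wide, 30 tall, top 113 above the underside; it is the place to grip the jar). A round guide hole of 22 runs down through collar and lid (38 deep) into the hollow jar, whose inner floor is 5 above the underside. Origin: centre of the underside; z up. About 0.2 to 0.4 kg. Sizes in mm.
- jar_mouth (a point): Centre of the guide hole at the top of the collar, 113 above the jar's underside, on its axis; z up. Sizes in mm.
- mixer: Bench mixer, fixed: grey box 130 x 100, its top at 47, with a black round housing (84 wide, to 62 high) that carries a round black sprung rubber pad. Origin: on the table under the centre of the box; x points away from its front. The pad's axis is 5 along +x from the origin. Sizes in mm.
- pad_top (a point): Centre of the flat top of the sprung pad, 74 wide; 82 above the table when up. Moves with the pad; z up. Sizes in mm.
- mixer_pad (a joint): How far the sprung pad is pressed down, in m: 0 up, 0.008 fully down against its stop. It starts to give at 5 N and needs 12 N to be fully down (the jar's weight of 2 to 4 N counts); the jar alone does not press it. It springs back up.
- mat: Round cork mat, fixed flat on the table, 110 wide, 10 thick. Origin: centre of its underside on the table; its top is 10 higher. Sizes in mm.
- probe: The probe: loose upright steel rod, 8 thick and 100 long, below a black round head (28 wide, 45 tall; the place to grip; a thin steel stud, 12 wide and 6 tall, tops it). It hangs in its stand, the head resting on the stand's tube. Origin: the tip (lower end) of the rod; z runs up the rod to the head, which begins 100 above the tip. About 0.1 kg. Sizes in mm.
- probe_tip (a point): Lower end of the probe's rod, on its axis. Sizes in mm.
- probe_mark (a point): Thin dark ring mark around the probe's rod, on the axis, 60 above the tip and 40 below the head. Sizes in mm.
- probe_stand: Fixed stand of the probe: steel foot 72 wide, 8 thick, with an upright aluminium tube, 34 outside, 18 inside, its top 112 above the table. Origin: centre of its underside on the table. Sizes in mm.
- closed_jar: bystander: white round jar like the sample jar but with a plain closed lid, 64 wide, 95 tall, no collar (mm); loose. Origin: centre of its underside.
- tub: bystander: open yellow plastic tub, 100 wide at the rim, 100 tall (mm); loose. Origin: centre of its underside.
- bowl: bystander: open clay bowl, 124 wide, 50 tall (mm); loose. Origin: centre of its underside.
- squeeze_bottle: bystander: clear round bottle with white cap, 68 wide, 190 tall (mm); loose. Origin: centre of its underside.
- tile_stack: bystander: small clay-coloured block of test tiles, 70 x 50 x 32 (mm); loose. Origin: centre of its underside.
- rib: bystander: thin flat wooden throwing rib, 100 x 40 x 8, lying on the table (mm); loose. Origin: centre of its underside.
- trim_tool: bystander: wooden trimming tool with wire loop, 160 long, 12 wide, 10 high, lying roughly along x (mm); loose. Origin: centre of its underside.
Not all that is in view belongs to the job. What is meant by the probe is not pink or red, and is the smaller of those in its own colour.

How it is judged:
By the outcome, as a careful person would: the job done as asked, in the order asked, and still so for the second after the job is handed in, while the arm keeps its last pose, push and grip.
It also fails if it takes over 72 s, if anything falls off the work surface, if the arm or the gripper's body presses on something with over 40 N, if the wrist force passes 120 N, or if a joint passes its speed limit or range.

ROBOT

A 7-joint arm with a two-finger parallel gripper is mounted at the origin on the work surface. World frame = base frame: x ahead of the robot, y to its left, z up, the work surface at z = 0. Lengths are in m, angles in rad, forces in N, time in s.
With the tool pointing down it reaches from about 0.35 to 0.9 m from the base axis. Payload 7.2 kg.
Tool frame: the origin (TCP) lies between the finger pads; the fingertips stand 14 mm ahead of it and the grasp point (between the pads) lies 5 mm behind it; z points along the fingers, y is the line along which they close (so a half turn about z gives the same grasp; the last joint's range is limited). The gripper opens to 85 mm and grips with 20 to 120 N. Pads are 22 mm wide; open, the fingers measure 114 mm over their backs; the gripper's body (76 mm by 85 mm) begins 54 mm behind the grasp point. The pads swing forward as they close: fully open they stand 13 mm farther back than shut.
Start: joints at [1.265, 0.411, -0.013, 1.596, 0.006, 1.134, -0.082], TCP at [0.147, -0.607, 0.245] pointing down, gripper open.
Joint ranges: [-2.95, 2.95], [-0.29, 1.99], [-1.47, 1.44], [0.14, 2.54], [-1.03, 4.17], [0.13, 1.85], [-2.86, 2.86]. Speed limits (rad/s): [2.39, 2.39, 3.01, 3.01, 3.14, 3.14, 3.14].

INTERFACE

Orientations are given as a unit quaternion [x, y, z, w].
In Python, from cell import arm gives the robot as it stands.
- The arm moves only by the tool apply_moves, never from a script. Its argument "steps" is a list of rows, each a list of 2 entries, a list of its own where there are three numbers: the shift along the tool's x, y, z in m, then the turn, a rotation vector about the tool's x, y, z in rad. A call has 1 to 20 rows; each row is the pose to reach, as a shift and turn from the pose commanded when the call began, along the tool's axes at that moment; what a row does not reach only later rows make up. A row lasts 1/12 s, in which the tool goes at most 41.7 mm and 7.16 degrees, less where a joint would pass 70% of its speed; a pose out of reach is approached as far as the arm can. A call with a gripper value outside its range is refused whole. "grip" is the opening, from -1 (shut) to 1 (fully open), so that 0 is half open, set as the call begins (left out, the last holds). The fingers move at their own pace and stop on an object; "newtons" is the grip in N (left out, the last holds). Time passes only in rows, so rows that repeat a pose let the fingers close. It gives the time, the measured TCP pose, the force, the opening and the grip force at its end, in the units of the state.
- arm.get_state(): the state, without advancing time (a new reading comes with each control period).
- arm.grab_frame(name): name is "scene" or "top"; returns the picture (384x512x3 uint8, red, green, blue); there is no depth.
- arm.camera_model(name): a dict with "fx", "fy", "cx", "cy" (pixels), "extrinsics" (4x4, takes a point from camera to world coordinates). Camera axes: x right, y up, looking along -z (the intrinsics and any distortion apply to the point x, -y, -z); pixel columns grow to the right and rows downward; lengths in m; the calibration is good to about 2 mm. A picture is of the moment at which its call begins. camera_model takes no time and is no camera call.
- arm.sign_off(): hands the job in; it is judged then, once.
The state is a dict: "t": time; "joints": joint angles; "joint_velocities": joint speeds; "joint_torque": joint torques, N m; "tool_pos": TCP position; "eef_rot": TCP orientation; "force": force on the tool from outside, world axes, zero at the start; "torque": the same for the moment, N m; "finger_gap": finger opening in m; "finger_force": force on a finger pad.
Only numpy, scipy, OpenCV 4.12 (cv2) and the standard library are available. Lean on these libraries where they do the work, as an engineer would, in place of code of your own. Each camera call takes 0.05 s, during which the arm holds its last target. There are 200 camera calls.

## Working session

There is one attempt and no reset: what is moved stays moved. The work goes in short steps, Python scripts to look and compute and a tool call to move; the robot and the scene stay as the last step left them, time stands still between calls to the robot, and variables do not carry over. Pictures are saved under pics/ and viewed, at most 10 in all, crops included, and the job is handed in when it is done.

Besides the shell and the picture viewer there is one more tool, called after "Emit:" in YAML: its name, and indented under it one key for each argument. apply_moves: Moves the arm, as the interface text tells. Its arguments: {"type":"object","properties":{"steps":{"type":"array","items":{"type":"array"}},"grip":{"type":"number"},"newtons":{"type":"number"}},"required":["steps"]}

```bash
mkdir -p pics
cat > h.py <<'E'
import numpy as np, cv2
from cell import arm
def grab(n,f=None):
    im=arm.grab_frame(n)
    if f: cv2.imwrite('pics/'+f,cv2.cvtColor(im,cv2.COLOR_RGB2BGR))
    return im
def ray(n,u,v):
    c=arm.camera_model(n);E=np.array(c['extrinsics'])
    p=np.array([[[u,v]]],float)
    K=np.array([[c['fx'],0,c['cx']],[0,c['fy'],c['cy']],[0,0,1]])
    d=np.array(c.get('distortion',c.get('dist',[0,0,0,0,0])),float)
    x,y=cv2.undistortPoints(p,K,d)[0,0]
    return E[:3,3],E[:3,:3]@np.array([x,-y,-1])
def onz(n,u,v,z):
    o,d=ray(n,u,v);return o+d*(z-o[2])/d[2]
def proj(n,P):
    c=arm.camera_model(n);E=np.array(c['extrinsics']);q=E[:3,:3].T@(np.array(P)-E[:3,3])
    return c['fx']*q[0]/-q[2]+c['cx'],c['fy']*-q[1]/-q[2]+c['cy']
E
python3 - <<'E'
from h import *
for n in('scene','top'):
    im=grab(n,n+'0.png');print(n,arm.camera_model(n))
s=arm.get_state();print(s)
E
```

```text
scene {'fx': 371.3689184421296, 'fy': 371.3689184421296, 'cx': 258.7848249465765, 'cy': 190.26354735254267, 'extrinsics': array([[ 0.03616405, -0.63439566,  0.7721621 ,  1.32411054],
       [ 0.99914098,  0.03859793, -0.01508314, -0.03073584],
       [-0.02023518,  0.77204426,  0.63524656,  0.74368648],
       [ 0.        ,  0.        ,  0.        ,  1.        ]])}
top {'fx': 422.0260301746391, 'fy': 422.0260301746391, 'cx': 245.91901062197363, 'cy': 187.82562381505454, 'extrinsics': array([[-0.00937433,  0.99512004, -0.09822543,  0.44038577],
       [-0.99965434, -0.01173906, -0.0235243 , -0.00647239],
       [-0.02456258,  0.09797095,  0.99488611,  1.16677139],
       [ 0.        ,  0.        ,  0.        ,  1.        ]])}
{'t': 0.1, 'joints': array([ 1.26479902,  0.41183224, -0.01271132,  1.59693446,  0.00560873,
        1.13430645, -0.08217935]), 'joint_velocities': array([ 0.00224428, -0.00170862, -0.00136901, -0.00376449, -0.00029527,
       -0.00034839,  0.0013848 ]), 'joint_torque': array([ 2.02323623e-03, -6.01828837e+01,  6.84128925e-01, -3.00088763e+01,
        1.40672372e-02,  6.43477877e-03,  8.25236430e-05]), 'tool_pos': array([ 0.1470911 , -0.60701784,  0.24454008]), 'eef_rot': array([ 9.92936785e-01,  1.18642400e-01, -1.40056960e-04, -7.08702312e-04]), 'force': array([ 0.61570565,  0.53629936, -0.44998298]), 'torque': array([-0.01476893, -0.00411611,  0.00717261]), 'finger_force': 0.0, 'finger_gap': 0.08534686663644785}
```

View pics/scene0.png

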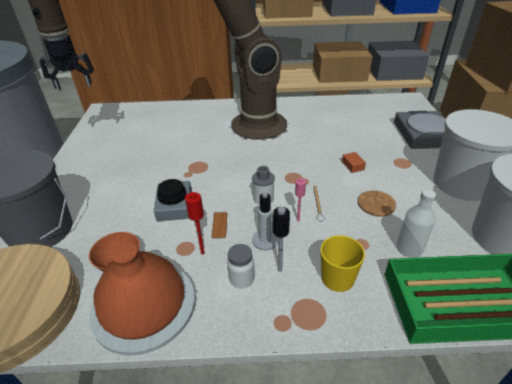

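View pics/top0.png

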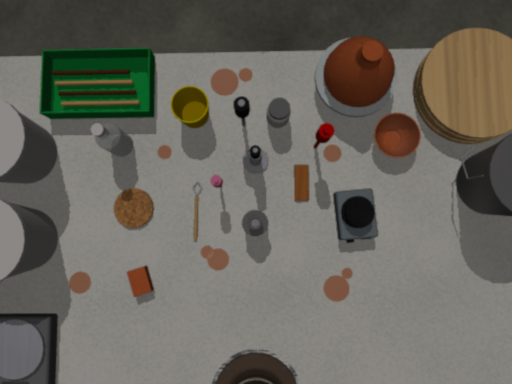

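The pictures show these candidates:
- **Jar:** the collared one is at scene (263,183), top (255,223). The plain-lidded one at scene (241,266) is the closed jar.
- **Probe:** black at scene (265,205) in a stand, black at scene (281,215) which looks larger, red at (195,205), and pink at (300,188).
- **Mixer and mat:** the mixer is at top (356,213) and the mat at top (133,208).

I'll check the choice in a close crop.

Run:
```python
from h import *
a=cv2.imread('pics/scene0.png')[155:295,220:320];b=cv2.imread('pics/top0.png')[85:245,200:310]
a=cv2.resize(a,(393,550),interpolation=cv2.INTER_CUBIC);b=cv2.resize(b,(378,550),interpolation=cv2.INTER_CUBIC)
b=cv2.convertScaleAbs(b,alpha=1.5)
cv2.imwrite('pics/crop1.png',np.hstack([a,b]))
```

```text
(no output)
```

View pics/crop1.png

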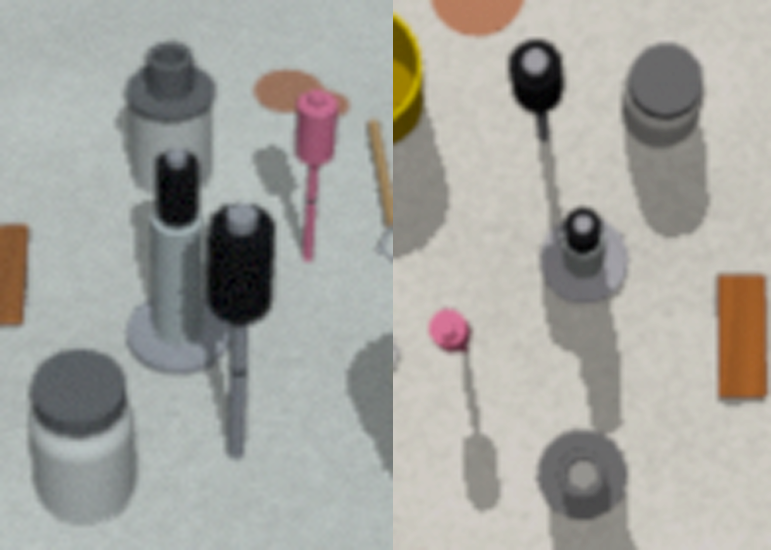

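The crop confirms it. The small black head hanging in the grey tube's stand is the probe, with its stud at top (255.3,149.6) and scene (265,195). The other black one is larger and free-standing. The jar's collar is at top (255.3,223.2) and the pink probe stands next to it.

```bash
cat >> h.py <<'E'
def tri(a,b):
    (o1,d1),(o2,d2)=ray('top',*a),ray('scene',*b)
    A=np.stack([d1,-d2],1);t=np.linalg.lstsq(A,o2-o1,rcond=None)[0]
    p,q=o1+d1*t[0],o2+d2*t[1];return (p+q)/2,np.linalg.norm(p-q)
E
python3 - <<'E'
from h import *
np.set_printoptions(precision=4,suppress=True)
T=cv2.imread('pics/top0.png');S=cv2.imread('pics/scene0.png')
def blob(im,m,box,nm):
    x0,y0,x1,y1=box;k=np.zeros(m.shape,np.uint8);k[y0:y1,x0:x1]=m[y0:y1,x0:x1]
    c=max(cv2.findContours(k,cv2.RETR_EXTERNAL,cv2.CHAIN_APPROX_NONE)[0],key=cv2.contourArea)
    e=cv2.fitEllipse(cv2.convexHull(c));print(nm,np.round(e[0],1),np.round(e[1],1),round(e[2]),cv2.boundingRect(c));return e[0]
hT=cv2.cvtColor(T,cv2.COLOR_BGR2HSV);hS=cv2.cvtColor(S,cv2.COLOR_BGR2HSV)
cork=lambda h:((h[...,0]>4)&(h[...,0]<22)&(h[...,1]>80)).astype(np.uint8)
m=blob(T,cork(hT),(100,180,165,235),'matT');print(onz('top',*m,.010))
m=blob(S,cork(hS),(345,180,410,225),'matS');print(onz('scene',*m,.010))
dk=lambda h:(h[...,2]<40).astype(np.uint8)
m=blob(T,dk(hT),(330,180,390,245),'padT');print(onz('top',*m,.082),onz('top',*m,.062))
m=blob(S,dk(hS),(145,170,205,230),'padS');print(onz('scene',*m,.082))
print('lid',onz('top',255.3,223.2,.083),onz('top',255.3,223.2,.113))
print('collar',onz('scene',220+170/3.93,155+55/3.93,.113),tri((255.3,223.2),(263.3,169)))
print('stud',onz('top',255.3,149.6,.163),onz('scene',265,195,.163),tri((255.3,149.6),(265,195)))
print('big',tri((200+143/3.436,85+60/3.436),(220+242/3.93,155+217/3.93)))
print('pink',tri((200+57/3.436,85+330/3.436),(220+317/3.93,155+95/3.93)))
print('bottle cap',tri((98,129),(427,195)),onz('scene',412,248,0))
print('bowl',onz('top',398,135,.05),'red',tri((326,131),(194,196)))
# value rows
print(hT[205:240,255,2]);print(hS[160:185,263,2])
E
```

```text
matT [133.2 207.7] [38.6 39.5] 33 (114, 188, 39, 40)
[0.5032 0.3327 0.01  ]
matS [376.5 202.8] [24.  37.5] 103 (358, 191, 38, 25)
[0.5119 0.3325 0.01  ]
padT [357.3 211.9] [31.6 33. ] 93 (342, 197, 32, 31)
[ 0.4823 -0.2647  0.082 ] [ 0.4831 -0.2694  0.062 ]
padS [170.9 192. ] [24.7 28.3] 76 (158, 180, 28, 24)
[ 0.5124 -0.262   0.082 ]
lid [ 0.4562 -0.004   0.083 ] [ 0.4557 -0.0041  0.113 ]
collar [0.4622 0.0005 0.113 ] (array([ 0.4559, -0.0016,  0.1084]), np.float64(0.004958109857264771))
stud [ 0.6318 -0.0062  0.163 ] [ 0.6372 -0.0026  0.163 ] (array([ 0.6326, -0.0043,  0.1591]), np.float64(0.003851062287708307))
big (array([0.7369, 0.0265, 0.2026]), np.float64(0.00406029235329227))
pink (array([0.5589, 0.0918, 0.1461]), np.float64(0.005524923815889738))
bottle cap (array([0.6833, 0.3699, 0.183 ]), np.float64(0.0004008733811299959)) [0.6827 0.3796 0.    ]
bowl [ 0.6875 -0.3874  0.05  ] red (array([ 0.6674, -0.1696,  0.1941]), np.float64(0.004604632420132372))
[136 135 135 134 122  93  74  71  71  71  68  68  69  63  86  98  99  99
  99  99  99  96  81  70  58  52  50  50  50  50  53  81  95  98  96]
[179 178 180 179 174 144 103  81  80  80  80  86  94  79  80  82  79  80
  81  79  85  98  99 100  93]
```

Emit:
apply_moves:
  steps:
    - [[0.02,-0.023,0],[0,0,0.03]]
    - [[0.05,-0.058,0.01],[0,0,0.08]]
    - [[0.08,-0.09,0.02],[0,0,0.15]]
    - [[0.11,-0.125,0.03],[0,0,0.238]]
    - [[0.14,-0.16,0.045],[0,0,0.238]]
    - [[0.17,-0.195,0.045],[0,0,0.238]]
    - [[0.2,-0.23,0.045],[0,0,0.238]]
    - [[0.23,-0.265,0.045],[0,0,0.238]]
    - [[0.26,-0.3,0.045],[0,0,0.238]]
    - [[0.29,-0.335,0.045],[0,0,0.238]]
    - [[0.32,-0.37,0.045],[0,0,0.238]]
    - [[0.35,-0.405,0.045],[0,0,0.238]]
    - [[0.38,-0.44,0.045],[0,0,0.238]]
    - [[0.41,-0.475,0.045],[0,0,0.238]]
    - [[0.435,-0.503,0.045],[0,0,0.238]]
    - [[0.445,-0.515,0.045],[0,0,0.238]]
    - [[0.445,-0.515,0.045],[0,0,0.238]]
    - [[0.445,-0.515,0.045],[0,0,0.238]]
  grip: 1
  newtons: 30

```text
t: 1.6
tool_pos: [0.4606, 0.0044, 0.2006]
eef_rot: [1.0, 0.004, 0.001, -0.002]
force: [0.8, -0.7, 1.0]
finger_gap: 0.0853
finger_force: 0.0
```

Emit:
apply_moves:
  steps:
    - [[0,0,0.02],[0,0,0]]
    - [[0,0,0.045],[0,0,0]]
    - [[0,0,0.07],[0,0,0]]
    - [[0,0,0.09],[0,0,0]]
    - [[0,0,0.098],[0,0,0]]
    - [[0,0,0.098],[0,0,0]]
    - [[0,0,0.098],[0,0,0]]
    - [[0,0,0.098],[0,0,0]]

```text
t: 2.27
tool_pos: [0.4591, -0.0022, 0.1033]
eef_rot: [1.0, -0.0, 0.001, 0.0]
force: [-0.6, -0.3, 0.3]
finger_gap: 0.0852
finger_force: 0.0
```

Emit:
apply_moves:
  steps:
    - [[0,0,0],[0,0,0]]
    - [[0,0,0],[0,0,0]]
    - [[0,0,0],[0,0,0]]
    - [[0,0,0],[0,0,0]]
    - [[0,0,0],[0,0,0]]
    - [[0,0,0],[0,0,0]]
    - [[0,0,0],[0,0,0]]
    - [[0,0,0],[0,0,0]]
  grip: -1
  newtons: 20

```text
t: 2.93
tool_pos: [0.4587, -0.0023, 0.1028]
eef_rot: [1.0, -0.0, 0.0, 0.0]
force: [-0.8, -1.7, 6.0]
finger_gap: 0.0366
finger_force: 19.7
```

Emit:
apply_moves:
  steps:
    - [[0,0,0],[0,0,0]]
    - [[0,0,0],[0,0,0]]
    - [[0,0,0],[0,0,0]]
    - [[0,0,0],[0,0,0]]
  grip: 0.5

```text
t: 3.27
tool_pos: [0.4583, -0.002, 0.1022]
eef_rot: [1.0, -0.0, -0.0, -0.0]
force: [0.6, 0.2, 0.4]
finger_gap: 0.0642
finger_force: 0.0
```

```bash
python3 -c "
from h import *
s=arm.get_state();print(s['joints'].round(3),s['finger_gap'],s['force'],s['tool_pos'])"
```

```text
[ 0.249  0.358 -0.419  2.112  0.22   0.713 -1.884] 0.06420375853234828 [0.58052028 0.24994353 0.41470579] [ 0.45827742 -0.00201337  0.10216463]
```

Emit:
apply_moves:
  steps:
    - [[0,0,0],[0,0,-0.06]]
    - [[0,0,0],[0,0,-0.17]]
    - [[0,0,0],[0,0,-0.29]]
    - [[0,0,0],[0,0,-0.41]]
    - [[0,0,0],[0,0,-0.53]]
    - [[0,0,0],[0,0,-0.65]]
    - [[0,0,0],[0,0,-0.77]]
    - [[0,0,0],[0,0,-0.89]]
    - [[0,0,0],[0,0,-1.01]]
    - [[0,0,0],[0,0,-1.13]]
    - [[0,0,0],[0,0,-1.25]]
    - [[0,0,0],[0,0,-1.37]]
    - [[0,0,0],[0,0,-1.48]]
    - [[0,0,0],[0,0,-1.55]]
    - [[0,0,0],[0,0,-1.5708]]
    - [[0,0,0],[0,0,-1.5708]]
    - [[0,0,0],[0,0,-1.5708]]
    - [[0,0,0],[0,0,-1.5708]]

```text
t: 4.77
tool_pos: [0.4583, -0.0021, 0.1023]
eef_rot: [0.708, 0.706, -0.0, -0.0]
force: [0.4, 0.6, -0.6]
finger_gap: 0.0638
finger_force: 0.0
```

Emit:
apply_moves:
  steps:
    - [[0,0,0],[0,0,0]]
    - [[0,0,0],[0,0,0]]
    - [[0,0,0],[0,0,0]]
    - [[0,0,0],[0,0,0]]
    - [[0,0,0],[0,0,0]]
    - [[0,0,0],[0,0,0]]
    - [[0,0,0],[0,0,0]]
    - [[0,0,0],[0,0,0]]
  grip: -1
  newtons: 60

```text
t: 5.43
tool_pos: [0.4582, -0.002, 0.1027]
eef_rot: [0.707, 0.707, -0.0, 0.0]
force: [-2.9, -0.7, 6.2]
finger_gap: 0.0348
finger_force: 59.0
```

```bash
python3 -c "
from h import *
s=arm.get_state();print(s['joints'].round(3),s['finger_gap'],s['force'],s['tool_pos'],s['eef_rot'])"
```

```text
[ 0.541  0.438 -0.786  2.094  0.443  0.778 -0.521] 0.034783066490446324 [-2.94661033 -0.73056146  6.1643771 ] [ 0.45815817 -0.00201483  0.10266824] [ 7.07258850e-01  7.06954598e-01 -3.08427178e-04  1.41509372e-04]
```

Emit:
apply_moves:
  steps:
    - [[0,0,-0.01],[0,0,0]]
    - [[0,0,-0.03],[0,0,0]]
    - [[0,0,-0.06],[0,0,0]]
    - [[0,0,-0.09],[0,0,0]]
    - [[-0.01,0,-0.11],[0,0,0]]
    - [[-0.03,0.003,-0.12],[0,0,0]]
    - [[-0.055,0.006,-0.12],[0,0,0]]
    - [[-0.085,0.01,-0.12],[0,0,0]]
    - [[-0.115,0.013,-0.12],[0,0,0]]
    - [[-0.145,0.016,-0.12],[0,0,0]]
    - [[-0.175,0.02,-0.12],[0,0,0]]
    - [[-0.205,0.023,-0.12],[0,0,0]]
    - [[-0.23,0.026,-0.12],[0,0,0]]
    - [[-0.25,0.028,-0.12],[0,0,0]]
    - [[-0.26,0.029,-0.12],[0,0,0]]
    - [[-0.263,0.029,-0.12],[0,0,0]]
    - [[-0.263,0.029,-0.12],[0,0,0]]
    - [[-0.263,0.029,-0.12],[0,0,0]]
    - [[-0.263,0.029,-0.12],[0,0,0]]

```text
t: 7.02
tool_pos: [0.4875, -0.2632, 0.2225]
eef_rot: [0.706, 0.708, 0.0, -0.0]
force: [-0.4, 0.1, -3.5]
finger_gap: 0.0346
finger_force: 60.7
```

Run:
```python
from h import *
a=grab('scene','sp1.png')[110:240,110:240];b=grab('top','tp1.png')[150:280,290:420]
cv2.imwrite('pics/crop2.png',cv2.cvtColor(cv2.resize(np.hstack([a,b]),(800,400),interpolation=cv2.INTER_CUBIC),cv2.COLOR_RGB2BGR))
s=arm.get_state();print(s['force'],s['tool_pos'])
p=s['tool_pos'].copy();p[2]+=.0105-.030;print('lid',proj('scene',p),proj('top',p));p[2]-=.083;print('bot',proj('scene',p))
```

```text
[ 0.07741403  0.39045417 -3.87944219] [ 0.48750072 -0.26369872  0.22252502]
lid (np.float64(163.8358678691526), np.float64(150.96406953010475)) (np.float64(369.50704572308643), np.float64(207.44792711003282))
bot (np.float64(169.25624705667485), np.float64(175.87038939234205))
```

View pics/crop2.png

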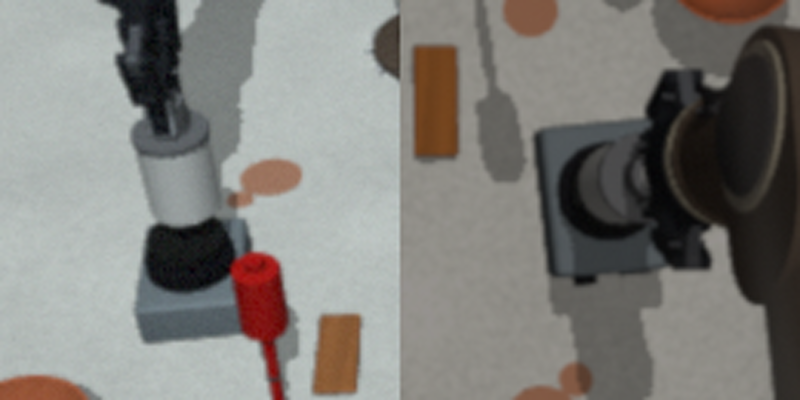

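The crop shows the jar hanging upright above the black housing. Its lid is at scene (165.3,152.9) and the pad at about (171,186), so it is lined up. I'll press in stages.

Emit:
apply_moves:
  steps:
    - [[0,0,0.008],[0,0,0]]
    - [[0,0,0.02],[0,0,0]]
    - [[0,0,0.03],[0,0,0]]
    - [[0,0,0.034],[0,0,0]]
    - [[0,0,0.037],[0,0,0]]
    - [[0,0,0.039],[0,0,0]]
    - [[0,0,0.041],[0,0,0]]
    - [[0,0,0.043],[0,0,0]]
    - [[0,0,0.0445],[0,0,0]]
    - [[0,0,0.0445],[0,0,0]]
    - [[0,0,0.0445],[0,0,0]]

```text
t: 8.03
tool_pos: [0.4866, -0.265, 0.1784]
eef_rot: [0.707, 0.707, -0.001, -0.0]
force: [-6.7, 2.3, 6.3]
finger_gap: 0.0348
finger_force: 61.7
```

Emit:
apply_moves:
  steps:
    - [[0,0,0.0015],[0,0,0]]
    - [[0,0,0.003],[0,0,0]]
    - [[0,0,0.004],[0,0,0]]
    - [[0,0,0.005],[0,0,0]]
    - [[0,0,0.005],[0,0,0]]

```text
t: 8.45
tool_pos: [0.4871, -0.2651, 0.1763]
eef_rot: [0.707, 0.707, -0.001, 0.001]
force: [-13.7, 5.3, 30.3]
finger_gap: 0.0343
finger_force: 64.2
```

Emit:
apply_moves:
  steps:
    - [[0,0,-0.001],[0,0,0]]
    - [[0,0,-0.001],[0,0,0]]
    - [[0,0,-0.001],[0,0,0]]
    - [[0,0,-0.001],[0,0,0]]
    - [[0,0,-0.001],[0,0,0]]
    - [[0,0,-0.001],[0,0,0]]
    - [[0,0,-0.001],[0,0,0]]
    - [[0,0,-0.001],[0,0,0]]
    - [[0,0,-0.001],[0,0,0]]
    - [[0,0,-0.001],[0,0,0]]
    - [[0,0,-0.001],[0,0,0]]

```text
t: 9.37
tool_pos: [0.4869, -0.2651, 0.1764]
eef_rot: [0.707, 0.707, -0.001, 0.0]
force: [-11.0, 3.6, 22.9]
finger_gap: 0.0352
finger_force: 63.4
```

Emit:
apply_moves:
  steps:
    - [[0,0,0],[0,0,0]]
    - [[0,0,0],[0,0,0]]
    - [[0,0,-0.005],[0,0,0]]
    - [[0,0,-0.018],[0,0,0]]
    - [[0,0,-0.04],[0,0,0]]
    - [[0,0,-0.068],[0,0,0]]
    - [[0.005,0,-0.09],[0,0,0]]
    - [[0.02,0,-0.098],[0,0,0]]
    - [[0.045,0.001,-0.098],[0,0,0]]
    - [[0.075,0.003,-0.098],[0,0,0]]
    - [[0.105,0.004,-0.098],[0,0,0]]
    - [[0.135,0.005,-0.098],[0,0,0]]
    - [[0.165,0.006,-0.098],[0,0,0]]
    - [[0.195,0.007,-0.098],[0,0,0]]
    - [[0.225,0.008,-0.098],[0,0,0]]
    - [[0.255,0.009,-0.098],[0,0,0]]
    - [[0.285,0.01,-0.098],[0,0,0]]
    - [[0.31,0.01,-0.098],[0,0,0]]
    - [[0.325,0.01,-0.098],[0,0,0]]
    - [[0.33,0.01,-0.098],[0,0,0]]

```text
t: 11.03
tool_pos: [0.4965, 0.0694, 0.2718]
eef_rot: [0.705, 0.709, 0.001, -0.0]
force: [-0.4, 0.2, -3.8]
finger_gap: 0.0346
finger_force: 60.7
```

Emit:
apply_moves:
  steps:
    - [[0.015,0,0],[0,0,0]]
    - [[0.04,0.001,0],[0,0,0]]
    - [[0.07,0.003,0],[0,0,0]]
    - [[0.1,0.004,0],[0,0,0]]
    - [[0.13,0.005,0],[0,0,0]]
    - [[0.16,0.006,0.01],[0,0,0]]
    - [[0.19,0.007,0.025],[0,0,0]]
    - [[0.22,0.008,0.04],[0,0,0]]
    - [[0.245,0.009,0.055],[0,0,0]]
    - [[0.26,0.01,0.07],[0,0,0]]
    - [[0.2675,0.01,0.085],[0,0,0]]
    - [[0.2675,0.01,0.1],[0,0,0]]
    - [[0.2675,0.01,0.11],[0,0,0]]
    - [[0.2675,0.01,0.115],[0,0,0]]
    - [[0.2675,0.01,0.115],[0,0,0]]
    - [[0.2675,0.01,0.115],[0,0,0]]
    - [[0.2675,0.01,0.115],[0,0,0]]
    - [[0.2675,0.01,0.115],[0,0,0]]

```text
t: 12.53
tool_pos: [0.5081, 0.3324, 0.1578]
eef_rot: [0.707, 0.707, 0.001, 0.0]
force: [0.8, -0.4, -3.9]
finger_gap: 0.0347
finger_force: 60.7
```

Run:
```python
from h import *
s=arm.get_state();print(s['force'],s['tool_pos'],s['eef_rot'])
a=grab('scene','sp2.png')[130:260,320:450];b=grab('top','tp2.png')[150:280,60:190]
cv2.imwrite('pics/crop3.png',cv2.cvtColor(cv2.resize(np.hstack([a,b]),(800,400),interpolation=cv2.INTER_CUBIC),cv2.COLOR_RGB2BGR))
p=s['tool_pos'].copy();p[2]+=.0105-.030;print('lid',proj('scene',p),proj('top',p));p[2]-=.083;print('bot',proj('scene',p))
```

```text
[ 0.8030411  -0.40101035 -3.8659885 ] [0.50805059 0.33238073 0.15783183] [7.07436606e-01 7.06776275e-01 8.18142640e-04 2.75035382e-04]
lid (np.float64(384.57290870692964), np.float64(166.83455434432068)) (np.float64(118.18484780685296), np.float64(203.03469469347496))
bot (np.float64(378.9725618714899), np.float64(190.1665645809738))
```

View pics/crop3.png

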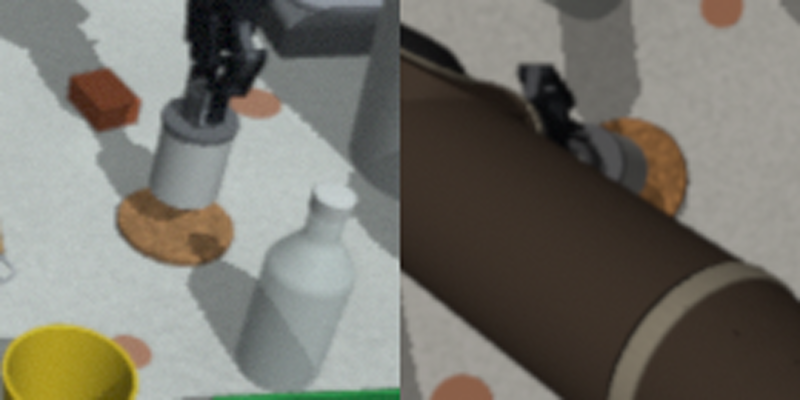

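The jar hangs upright over the mat. Its lid is at scene (385,169), 2 px below where the model predicts, so the camera bias puts the mat at about x = 0.5055. I'll lower the jar there.

Emit:
apply_moves:
  steps:
    - [[0,-0.0025,0.008],[0,0,0]]
    - [[0,-0.0025,0.02],[0,0,0]]
    - [[0,-0.0025,0.031],[0,0,0]]
    - [[0,-0.0025,0.038],[0,0,0]]
    - [[0,-0.0025,0.041],[0,0,0]]
    - [[0,-0.0025,0.043],[0,0,0]]
    - [[0,-0.0025,0.045],[0,0,0]]
    - [[0,-0.0025,0.046],[0,0,0]]
    - [[0,-0.0025,0.046],[0,0,0]]
    - [[0,-0.0025,0.046],[0,0,0]]

```text
t: 13.47
tool_pos: [0.5045, 0.3331, 0.1129]
eef_rot: [0.707, 0.707, 0.0, 0.0]
force: [-5.0, -3.7, 13.5]
finger_gap: 0.0347
finger_force: 62.3
```

Emit:
apply_moves:
  steps:
    - [[0,0,-0.0015],[0,0,0]]
    - [[0,0,-0.002],[0,0,0]]
    - [[0,0,-0.002],[0,0,0]]

```text
t: 13.72
tool_pos: [0.5053, 0.3325, 0.1129]
eef_rot: [0.707, 0.707, 0.0, 0.0]
force: [0.4, -0.2, -3.6]
finger_gap: 0.0349
finger_force: 60.7
```

Emit:
apply_moves:
  steps:
    - [[0,0,0],[0,0,0]]
    - [[0,0,0],[0,0,0]]
    - [[0,0,0],[0,0,0]]
    - [[0,0,0],[0,0,0]]
    - [[0,0,0],[0,0,0]]
    - [[0,0,0],[0,0,0]]
  grip: 0.6

```text
t: 14.22
tool_pos: [0.505, 0.3325, 0.1128]
eef_rot: [0.707, 0.707, 0.0, 0.0]
force: [-0.3, 0.1, -0.0]
finger_gap: 0.0684
finger_force: 0.0
```

Emit:
apply_moves:
  steps:
    - [[0,0,-0.015],[0,0,0]]
    - [[0,0,-0.045],[0,0,0]]
    - [[0,0,-0.08],[0,0,0]]
    - [[-0.005,0.002,-0.115],[0,0,0.05]]
    - [[-0.02,0.008,-0.14],[0,0,0.15]]
    - [[-0.045,0.017,-0.147],[0,0,0.27]]
    - [[-0.07,0.027,-0.147],[0,0,0.39]]
    - [[-0.1,0.038,-0.147],[0,0,0.51]]
    - [[-0.13,0.049,-0.147],[0,0,0.63]]
    - [[-0.16,0.061,-0.147],[0,0,0.75]]
    - [[-0.19,0.072,-0.147],[0,0,0.87]]
    - [[-0.22,0.084,-0.147],[0,0,0.99]]
    - [[-0.25,0.095,-0.147],[0,0,1.11]]
    - [[-0.28,0.106,-0.147],[0,0,1.23]]
    - [[-0.305,0.116,-0.147],[0,0,1.35]]
    - [[-0.325,0.123,-0.147],[0,0,1.46]]
    - [[-0.335,0.127,-0.147],[0,0,1.54]]
    - [[-0.337,0.128,-0.147],[0,0,1.5708]]
    - [[-0.337,0.128,-0.147],[0,0,1.5708]]
    - [[-0.337,0.128,-0.147],[0,0,1.5708]]

```text
t: 15.88
tool_pos: [0.6326, -0.003, 0.2604]
eef_rot: [1.0, 0.002, 0.0, -0.0]
force: [-0.0, 0.4, 0.0]
finger_gap: 0.0685
finger_force: 0.0
```

Run:
```python
from h import *
s=arm.get_state();print(s['tool_pos'],s['eef_rot'],s['joints'].round(2))
a=grab('scene','sp3.png')
b=cv2.resize(a[170:220,350:420],(350,250),interpolation=cv2.INTER_CUBIC);c=cv2.resize(a[150:260,215:315],(350,385),interpolation=cv2.INTER_CUBIC)
o=np.zeros((385,700,3),np.uint8);b=cv2.resize(a[140:225,345:415],(317,385),interpolation=cv2.INTER_CUBIC);o[:,:317]=b;o[:,350:]=c
cv2.imwrite('pics/crop4.png',cv2.cvtColor(o,cv2.COLOR_RGB2BGR))
```

```text
[ 0.63259023 -0.00302414  0.26044843] [ 9.99998075e-01  1.89334485e-03  1.86482338e-04 -4.79773053e-04] [ 0.26  0.46 -0.48  1.53  0.22  1.2  -1.82]
```

View pics/crop4.png

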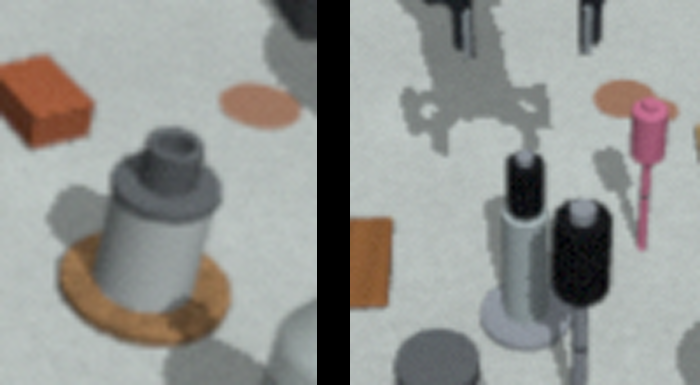

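The crop shows the jar upright and central on the mat, its base at crop (147,280) against the mat's centre (144,282). The open fingers straddle the probe's head at u = 525.

Emit:
apply_moves:
  steps:
    - [[0,0,0.015],[0,0,0]]
    - [[0,0,0.045],[0,0,0]]
    - [[0,0,0.08],[0,0,0]]
    - [[0,0,0.105],[0,0,0]]
    - [[0,0,0.12],[0,0,0]]
    - [[0,0,0.127],[0,0,0]]
    - [[0,0,0.128],[0,0,0]]
    - [[0,0,0.128],[0,0,0]]
    - [[0,0,0.128],[0,0,0]]

```text
t: 16.68
tool_pos: [0.6337, -0.0039, 0.1333]
eef_rot: [1.0, 0.0, 0.001, -0.0]
force: [0.6, 0.5, 0.8]
finger_gap: 0.0682
finger_force: 0.0
```

Emit:
apply_moves:
  steps:
    - [[0,0,0],[0,0,0]]
    - [[0,0,0],[0,0,0]]
    - [[0,0,0],[0,0,0]]
    - [[0,0,0],[0,0,0]]
    - [[0,0,0],[0,0,0]]
    - [[0,0,0],[0,0,0]]
    - [[0,0,0],[0,0,0]]
    - [[0,0,0],[0,0,0]]
  grip: -1
  newtons: 20

```text
t: 17.35
tool_pos: [0.6332, -0.0047, 0.1326]
eef_rot: [1.0, -0.0, 0.001, 0.0]
force: [-1.0, -0.5, 5.8]
finger_gap: 0.0277
finger_force: 19.8
```

Emit:
apply_moves:
  steps:
    - [[0,0,0],[0,0,0]]
    - [[0,0,0],[0,0,0]]
    - [[0,0,0],[0,0,0]]
    - [[0,0,0],[0,0,0]]
  grip: 0.4

```text
t: 17.68
tool_pos: [0.6327, -0.0046, 0.1315]
eef_rot: [1.0, -0.0, -0.0, 0.0]
force: [-0.1, -0.1, 0.2]
finger_gap: 0.0597
finger_force: 0.0
```

Emit:
apply_moves:
  steps:
    - [[0,0,0],[0,0,-0.06]]
    - [[0,0,0],[0,0,-0.17]]
    - [[0,0,0],[0,0,-0.29]]
    - [[0,0,0],[0,0,-0.41]]
    - [[0,0,0],[0,0,-0.53]]
    - [[0,0,0],[0,0,-0.65]]
    - [[0,0,0],[0,0,-0.77]]
    - [[0,0,0],[0,0,-0.89]]
    - [[0,0,0],[0,0,-1.01]]
    - [[0,0,0],[0,0,-1.13]]
    - [[0,0,0],[0,0,-1.25]]
    - [[0,0,0],[0,0,-1.37]]
    - [[0,0,0],[0,0,-1.48]]
    - [[0,0,0],[0,0,-1.55]]
    - [[0,0,0],[0,0,-1.5708]]
    - [[0,0,0],[0,0,-1.5708]]
    - [[0,0,0],[0,0,-1.5708]]
    - [[0,0,0],[0,0,-1.5708]]

```text
t: 19.18
tool_pos: [0.6328, -0.0046, 0.1317]
eef_rot: [0.708, 0.706, -0.0, 0.0]
force: [-0.4, -0.7, -0.1]
finger_gap: 0.0598
finger_force: 0.0
```

Emit:
apply_moves:
  steps:
    - [[0,0,0],[0,0,0]]
    - [[0,0,0],[0,0,0]]
    - [[0,0,0],[0,0,0]]
    - [[0,0,0],[0,0,0]]
    - [[0,0,0],[0,0,0]]
    - [[0,0,0],[0,0,0]]
    - [[0,0,0],[0,0,0]]
    - [[0,0,0],[0,0,0]]
  grip: -1
  newtons: 40

```text
t: 19.85
tool_pos: [0.633, -0.0045, 0.132]
eef_rot: [0.707, 0.707, 0.0, 0.0]
force: [-1.2, -0.5, 2.7]
finger_gap: 0.0271
finger_force: 39.3
```

Emit:
apply_moves:
  steps:
    - [[0,0,-0.008],[0,0,0]]
    - [[0,0,-0.025],[0,0,0]]
    - [[0,0,-0.05],[0,0,0]]
    - [[0,0,-0.08],[0,0,0]]
    - [[0,0,-0.11],[0,0,0]]
    - [[0,0,-0.14],[0,0,0]]
    - [[0,0,-0.16],[0,0,0]]
    - [[0,0,-0.168],[0,0,0]]
    - [[0.01,-0.004,-0.168],[0,0,0]]
    - [[0.03,-0.011,-0.168],[0,0,0]]
    - [[0.055,-0.021,-0.168],[0,0,0]]
    - [[0.085,-0.032,-0.168],[0,0,0]]
    - [[0.115,-0.044,-0.168],[0,0,0]]
    - [[0.145,-0.055,-0.168],[0,0,0]]
    - [[0.175,-0.066,-0.168],[0,0,0]]
    - [[0.205,-0.078,-0.168],[0,0,0]]
    - [[0.23,-0.087,-0.168],[0,0,0]]
    - [[0.25,-0.095,-0.168],[0,0,0]]
    - [[0.265,-0.101,-0.168],[0,0,0]]
    - [[0.275,-0.105,-0.168],[0,0,0]]

```text
t: 21.52
tool_pos: [0.5254, 0.2726, 0.298]
eef_rot: [0.706, 0.708, -0.001, -0.001]
force: [0.4, 0.1, -0.3]
finger_gap: 0.0271
finger_force: 39.4
```

Emit:
apply_moves:
  steps:
    - [[0.012,-0.005,0],[0,0,0]]
    - [[0.026,-0.01,0],[0,0,0]]
    - [[0.04,-0.015,0],[0,0,0]]
    - [[0.052,-0.019,0],[0,0,0]]
    - [[0.059,-0.022,0],[0,0,0]]
    - [[0.062,-0.023,0.005],[0,0,0]]
    - [[0.062,-0.023,0.015],[0,0,0]]
    - [[0.062,-0.023,0.025],[0,0,0]]
    - [[0.062,-0.023,0.032],[0,0,0]]
    - [[0.062,-0.023,0.035],[0,0,0]]
    - [[0.062,-0.023,0.035],[0,0,0]]
    - [[0.062,-0.023,0.035],[0,0,0]]
    - [[0.062,-0.023,0.035],[0,0,0]]
    - [[0.062,-0.023,0.035],[0,0,0]]

```text
t: 22.68
tool_pos: [0.5052, 0.3325, 0.2653]
eef_rot: [0.707, 0.707, 0.0, 0.0]
force: [0.1, -0.4, -1.0]
finger_gap: 0.0269
finger_force: 39.4
```

Run:
```python
from h import *
s=arm.get_state();p=s['tool_pos'];print(p,s['eef_rot'],s['force'],s['finger_gap'])
a=grab('scene','sp4.png')
cv2.imwrite('pics/crop5.png',cv2.cvtColor(cv2.resize(a[100:220,330:430],(500,600),interpolation=cv2.INTER_CUBIC),cv2.COLOR_RGB2BGR))
c=lambda z:np.round((np.array(proj('scene',[p[0],p[1],z]))-[330,100])*5,1)
print('tip',c(p[2]-.12),'mark',c(p[2]-.06),'headbot',c(p[2]-.02),'mouth if aligned',c(.123),'lid',c(.093))
```

```text
[0.50515837 0.33251244 0.26528885] [7.07237035e-01 7.06976380e-01 4.07954182e-04 9.42360441e-05] [ 0.12428923 -0.4342382  -1.01063803] 0.026851656386251303
tip [274.  320.8] mark [296.2 227.9] headbot [312.  161.9] mouth if aligned [266.2 353.5] lid [256.  396.2]
```

View pics/crop5.png

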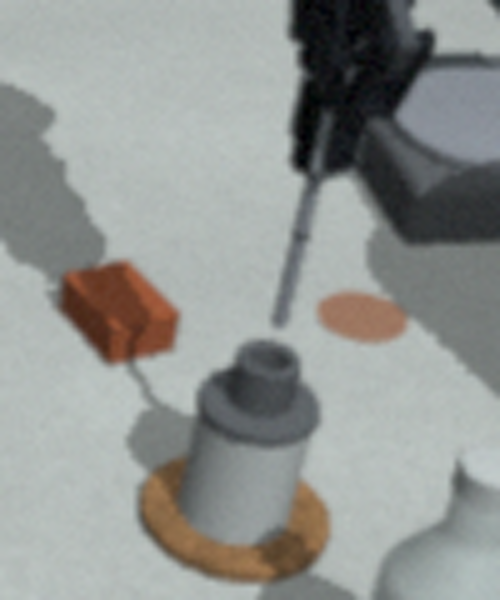

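The rod hangs upright just above the hole, with its tip at crop (280,324), mark at (299,238) and hole at (269,358). I'll measure the sideways offset by comparing the edges.

Run:
```python
from h import *
p=arm.get_state()['tool_pos']
g=cv2.cvtColor(cv2.imread('pics/sp4.png'),cv2.COLOR_BGR2GRAY).astype(float)
ax=lambda v:np.interp(v,*zip(*sorted((proj('scene',[p[0],p[1],z])[::-1] for z in np.linspace(.0,.25,60)))))
def cen(v,a,b):
    r=g[v,a:b];w=np.clip(np.median(np.r_[r[:3],r[-3:]])-r-12,0,None);return (w*np.arange(a,b)).sum()/w.sum()
print('rod',[(v,round(cen(v,int(ax(v))-7,int(ax(v))+9)-ax(v),2)) for v in range(141,164,2)])
def edges(v,a,b,th):
    i=np.where(g[v,a:b]<th)[0]+a;return i[0],i[-1]
for v in range(168,188): print(v,edges(v,360,402,125),round(np.mean(edges(v,360,402,125))-ax(v),2),end=' | ')
print(g[172,372:396].round())
```

```text
rod [(141, np.float64(0.47)), (143, np.float64(0.44)), (145, np.float64(0.47)), (147, np.float64(0.73)), (149, np.float64(0.46)), (151, np.float64(0.52)), (153, np.float64(0.41)), (155, np.float64(0.46)), (157, np.float64(0.48)), (159, np.float64(0.45)), (161, np.float64(0.76)), (163, np.float64(0.77))]
168 (np.int64(360), np.int64(384)) -11.87 | 169 (np.int64(360), np.int64(386)) -10.63 | 170 (np.int64(360), np.int64(388)) -9.4 | 171 (np.int64(377), np.int64(388)) -0.66 | 172 (np.int64(377), np.int64(389)) 0.08 | 173 (np.int64(376), np.int64(389)) -0.18 | 174 (np.int64(373), np.int64(389)) -1.44 | 175 (np.int64(372), np.int64(389)) -1.7 | 176 (np.int64(371), np.int64(389)) -1.96 | 177 (np.int64(370), np.int64(390)) -1.72 | 178 (np.int64(370), np.int64(391)) -0.98 | 179 (np.int64(370), np.int64(392)) -0.24 | 180 (np.int64(369), np.int64(392)) -0.5 | Traceback (most recent call last):
  File "<stdin>", line 10, in <module>
  File "<stdin>", line 4, in <lambda>
  File "<stdin>", line 4, in <genexpr>
  File "h.py", line 17, in proj
    c=arm.camera_model(n);E=np.array(c['extrinsics']);q=E[:3,:3].T@(np.array(P)-E[:3,3])
ValueError: time passes only in moves, steps and waits
```

Emit:
apply_moves:
  steps:
    - [[-0.001,0,0.004],[0,0,0]]
    - [[-0.001,0,0.012],[0,0,0]]
    - [[-0.001,0,0.02],[0,0,0]]
    - [[-0.001,0,0.028],[0,0,0]]
    - [[-0.001,0,0.036],[0,0,0]]
    - [[-0.001,0,0.044],[0,0,0]]
    - [[-0.001,0,0.052],[0,0,0]]
    - [[-0.001,0,0.06],[0,0,0]]
    - [[-0.001,0,0.067],[0,0,0]]
    - [[-0.001,0,0.073],[0,0,0]]
    - [[-0.001,0,0.078],[0,0,0]]
    - [[-0.001,0,0.081],[0,0,0]]
    - [[-0.001,0,0.0823],[0,0,0]]
    - [[-0.001,0,0.0823],[0,0,0]]
    - [[-0.001,0,0.0823],[0,0,0]]
    - [[-0.001,0,0.0823],[0,0,0]]

```text
t: 24.07
tool_pos: [0.5051, 0.3316, 0.1829]
eef_rot: [0.707, 0.707, 0.0, 0.0]
force: [0.7, -0.2, -0.0]
finger_gap: 0.0273
finger_force: 39.4
```

Run:
```python
from h import *
p=arm.get_state();print(p['tool_pos'],p['eef_rot'],p['force'])
a=np.mean([grab('scene').astype(float) for _ in range(6)],0).astype(np.uint8)
cv2.imwrite('pics/crop6.png',cv2.cvtColor(cv2.resize(a[142:192,357:412],(660,600),interpolation=cv2.INTER_CUBIC),cv2.COLOR_RGB2BGR))
```

```text
[0.50507585 0.33156214 0.18287217] [7.07177755e-01 7.07035733e-01 2.96456052e-04 8.58379201e-05] [ 0.66569995 -0.24281116 -0.04112466]
```

View pics/crop6.png

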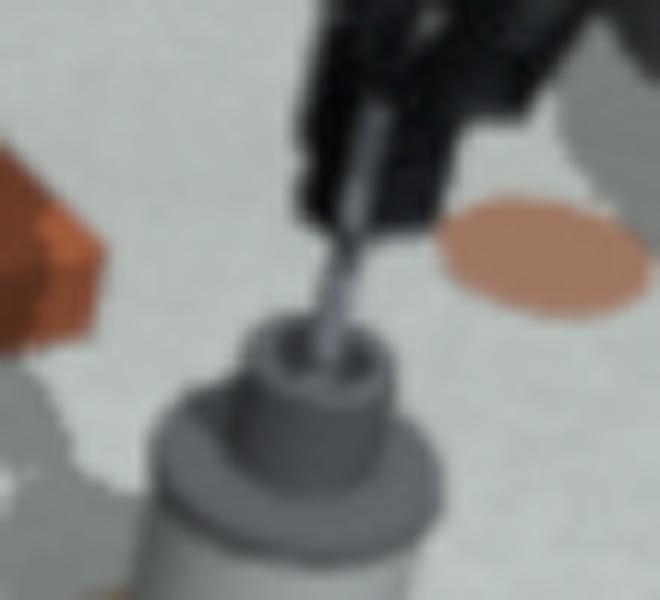

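The rod stands in the hole at crop (327,357), with the hole spanning about 283–367, so it is centred to about 1 mm. Contact force is zero and the jar is upright on the mat. By gripper height the mark is at z = 0.123, level with the collar top. Handing in.

```bash
python3 -c "
from cell import arm
print(arm.sign_off())"
```

```text
the job is handed in; nothing more can be done
None
```

The job is handed in at about 24 s: the jar was pressed on the pad for about a second and stood on the mat, and the probe is held upright in its guide hole with the mark level with the collar top, judged from gripper height because the mark was not visible in the last picture.

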